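Run a row of sample vials past a trigger-operated bench analyser

TASK

Move the sample vials from the white pad into the wells of the analyser's shuttle and measure them one at a time in the order in which they stood on the pad, starting with the one nearest the robot: slide the shuttle so that the vial stands squarely in front of the analyser's nose, then squeeze the trigger fully, keep it squeezed for a good second and let it go. When all are measured, slide the shuttle all the way back out to its loading end and stand the vials upright in the steel tray, leaving the glassware and bottles on the bench where they are.

Things in the scene. Friction and masses are not known exactly. Their poses are not given: they have to be found in the camera images.
- station: Fixed station: a pistol-shaped analyser lying on its side in a dock, its nose facing the track of a vial shuttle. Origin on the bench under the measuring point; x from the nose into the analyser (away from the robot), y along the track to the loading end, z up. Nose tip at x = 24 mm, 55 mm up; housing x 65 to 255, y -47 to 47, top at 92 mm. Track bed 60 mm wide, y -132 to 258, 12 mm high.
- spot (a point): Measuring point on the nose's axis, at the height of the shuttle's well floor, 20 mm above the bench. The underside centre of a vial that is standing squarely in front of the nose is here. Its axes are the station's.
- grip (a point): Centre of the fixed pistol grip, a bar that sticks out from the housing to station -y with only the bench below it: x 150 to 182, y -47 to -166, z 38 to 72 mm, this point at (166, -106, 55); a wider battery foot (x 134 to 194) follows at y -166 to -186. The trigger is in front of it, on its -x side. Axes as the station's.
- trigger (a joint): Angle of the sprung trigger in rad: 0 released, 0.30 fully squeezed, against its stop. Its vertical hinge is at station (143, -50) mm; it turns counterclockwise seen from above, the free end swinging to +x towards the grip. It needs about 3 N at the pad to start and 7 N at the stop, and springs back when let go.
- trigger_pad (a point): Middle of the trigger, where it is pressed: station (131, -89, 55) mm released, 12 mm further to +x squeezed. The trigger is 10 mm thick, 24 mm high, 52 mm long; its front face is 5 mm before this point. Trigger front to grip back measures 57 mm here released, 45 mm squeezed, so two fingers from above, one before the trigger and one behind the grip, can squeeze it. Axes turn with the trigger.
- shuttle (a joint): Travel of the shuttle in m: 0 fully out at the loading end (+y stop), growing as it slides to station -y, 0.170 at the inner stop. Stays where it is left; about 2 N of friction. Well 1, 2, 3 is in front of the nose at 0.060, 0.108, 0.156.
- shuttle_tab (a point): Top centre of the shuttle's pull tab, an upright plate 14 mm (along y) by 32 mm (along x), standing from 20 to 64 mm above the bench, 65 mm beyond the middle of well 3 at the shuttle's loading end (36 mm of free space between well wall and tab). Axes as the station's.
- well_1 (a point): Centre of the floor of the well at the shuttle's -y end, 20 mm above the bench. The wells are square, 34 mm inside, 24 mm deep, 48 mm apart along y, with 5 mm outer walls whose rim is 44 mm above the bench; each takes one vial. Axes as the station's.
- well_2 (a point): The same for the middle well.
- well_3 (a point): The same for the well nearest the pull tab.
- pad: White supply pad, flat, fixed, 260 (x) by 120 (y) by 4 mm, on one side of the bench (either side). Origin: centre of its underside. The vials stand on it in a row along its x axis, which points away from the robot.
- done_tray: Shallow steel tray, fixed, 220 (x) by 130 (y) mm, walls 4 mm thick and 12 mm high, floor about 4 mm thick, on the other side of the bench. Origin: centre of its underside.
- vial_1: Amber glass sample vial, part filled with powder, with a white screw cap, all alike: glass body 30 mm diameter and 40 mm high, cap 26 mm diameter, 42 to 54 mm up; about 45 g. Origin: centre of its underside, z up its axis. May be absent (None). In the row on the supply pad the numbers run 1, 2, 3 away from the robot.
- vial_2: Amber glass sample vial, part filled with powder, with a white screw cap, all alike: glass body 30 mm diameter and 40 mm high, cap 26 mm diameter, 42 to 54 mm up; about 45 g. Origin: centre of its underside, z up its axis. May be absent (None). In the row on the supply pad the numbers run 1, 2, 3 away from the robot.
- vial_3: Amber glass sample vial, part filled with powder, with a white screw cap, all alike: glass body 30 mm diameter and 40 mm high, cap 26 mm diameter, 42 to 54 mm up; about 45 g. Origin: centre of its underside, z up its axis. May be absent (None). In the row on the supply pad the numbers run 1, 2, 3 away from the robot.
- beaker: Bystander: empty glass beaker, 70 mm diameter, 95 mm high, on a paper towel. Origin: underside centre.
- wash_bottle: Bystander: clear plastic wash bottle, 70 mm diameter, 190 mm high with spout, blue cap. Origin: underside centre.

How it is judged:
By the outcome, as a careful person would: the job done as asked, in the order asked, and still so for the second after the job is handed in, with the robot touching nothing.
Of vial_1, vial_2, vial_3 only 2 to 3 are there at a start; the rules pass over those that are not, and their reading is None.
At some moment in a run one of vial_1, vial_2, vial_3 may be knocked a few centimetres aside while the robot is not near it.
It also fails if it takes over 210 s, if anything falls off the work surface, if the arm or the gripper's body presses on something with over 40 N, if the wrist force passes 120 N, or if a joint passes its speed limit or range.

ROBOT

A 7-joint arm with a two-finger parallel gripper is mounted at the origin on the work surface. World frame = base frame: x ahead of the robot, y to its left, z up, the work surface at z = 0. Lengths are in mm, angles in rad, forces in N, time in s.
With the tool pointing down it reaches from about 425 to 800 mm from the base axis. Payload 8.3 kg.
Tool frame: the origin (TCP) lies at the centre of the arm's flange, where the gripper is bolted on; the fingertips stand 173 mm ahead of it and the grasp point (between the pads) lies 155 mm ahead of it; z points along the fingers, y is the line along which they close (so a half turn about z gives the same grasp; the last joint's range is limited). The gripper opens to 85 mm and grips with 20 to 120 N. Pads are 22 mm wide; open, the fingers measure 114 mm over their backs; the gripper's body (76 mm by 85 mm) begins 54 mm behind the grasp point. The pads swing forward as they close: fully open they stand 13 mm farther back than shut.
Start: joints at [1.187, 0.383, 0.016, 1.37, -0.006, 1.388, -0.046], TCP at [197.109, -593.097, 404.679] pointing down, gripper open.
Joint ranges: [-2.95, 2.95], [-0.25, 2.06], [-1.52, 1.56], [0.18, 2.33], [-1.44, 4.58], [0.02, 2.06], [-3.01, 3.01]. Speed limits (rad/s): [2.39, 2.39, 3.01, 3.01, 3.14, 3.14, 3.14].

INTERFACE

Orientations are given as a rotation vector (axis times angle).
In Python, from cell import ctrl, kinematics, observe, grab_frame, ticket gives the robot as it stands. The module is installed in compiled form; this text tells all that it offers. Calls block until the motion is done:
- ctrl.move_to(position, orientation): joint-space move of the TCP to a pose.
- ctrl.move_linear(position, rotation=None, v=150, force_limit=None): straight line of the TCP; rotation=None keeps the orientation; v is the mean speed in mm/s. With force_limit (N) it stops when the force on the tool has changed by that much, and returns True; else False.
- ctrl.move_joints(angles): joint-space move.
- ctrl.open_gripper() and ctrl.grab(force=None): open the fingers fully, or close them until they stop; force is the grip in N (None keeps the last).
- ctrl.sleep(seconds).
- kinematics.inverse_kinematics(position, orientation): joint angles nearest the present ones, or None.
- observe(): the state.
- grab_frame(name): name is "scene" or "top" or "wrist"; returns a dict with "image" (480x640x3 uint8, red, green, blue), "camera_matrix" (3x3 intrinsics, pixels), "eye" and "rotation" of the camera in the world. Camera axes: x right, y down, z forward; pixel columns grow to the right and rows downward; lengths in mm; the calibration is good to about 2 mm. A picture is of the moment at which its call begins. There is no depth.
A pose or a line that the arm cannot do raises ctrl.IKError and nothing moves.
- ticket.close_job(): hands the job in; it is judged then, once.
The state is a dict: "t": time; "q": joint angles; "qd": joint speeds; "tau": joint torques, N m; "eef_pos": TCP position; "tcp_rot": TCP orientation; "contact_force": force on the tool from outside, world axes, zero at the start; "ft_torque": the same for the moment, N m; "gripper_width": opening from 0.0 (shut) to 1.0 (fully open); "grasp_force": force on a finger pad.
Only numpy, scipy, OpenCV 4.12 (cv2) and the standard library are available. Lean on these libraries where they do the work, as an engineer would, in place of code of your own. Each camera call takes 0.05 s, during which the arm holds its last target. There are 200 camera calls.

## Working session

There is one attempt and no reset: what is moved stays moved. The work goes in short steps, each a Python script; the robot and the scene stay as the last script left them, time stands still between calls to the robot, and variables do not carry over. Pictures are saved under pics/ and viewed, at most 14 in all, crops included, and the job is handed in when it is done.

```bash
mkdir -p pics; ls; python3 - <<'E'
from cell import *
import cv2
for n in("top","scene"):
    f=grab_frame(n); cv2.imwrite(f"pics/{n}0.png",f["image"][:,:,::-1]); print(n,f["camera_matrix"].tolist(),f["eye"],f["rotation"])
s=observe();print(s["t"],s["eef_pos"],s["tcp_rot"],s["gripper_width"])
E
```

```text
pics
top [[561.8065502644159, 0.0, 319.9629066229658], [0.0, 561.8065502644159, 240.04719128770466], [0.0, 0.0, 1.0]] [ 325.88956077   -5.89040105 1284.86460215] [-2.15369301  2.10949738 -0.22155737]
scene [[531.39175170912, 0.0, 321.29173565115747], [0.0, 531.39175170912, 235.01802838969385], [0.0, 0.0, 1.0]] [852.74281005 492.50070765 822.95783914] [-0.70470129 -2.76155574  0.92750688]
0.1 [ 197.05912357 -592.97093783  403.76108999] [-3.09951771e+00 -5.01564062e-01  5.28636486e-04] 1.000599649460963
```

View pics/top0.png

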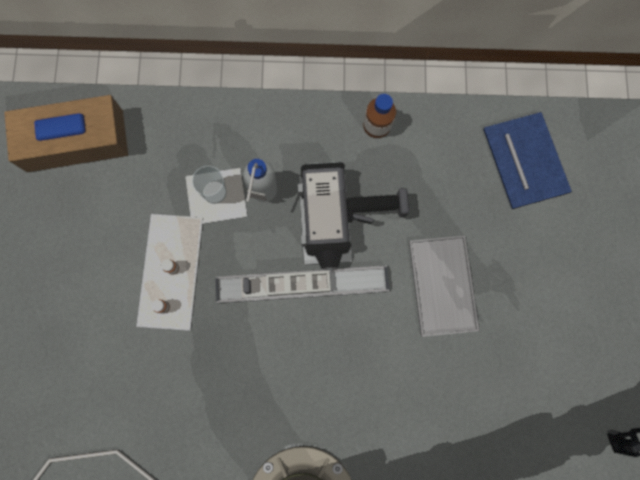

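View pics/scene0.png

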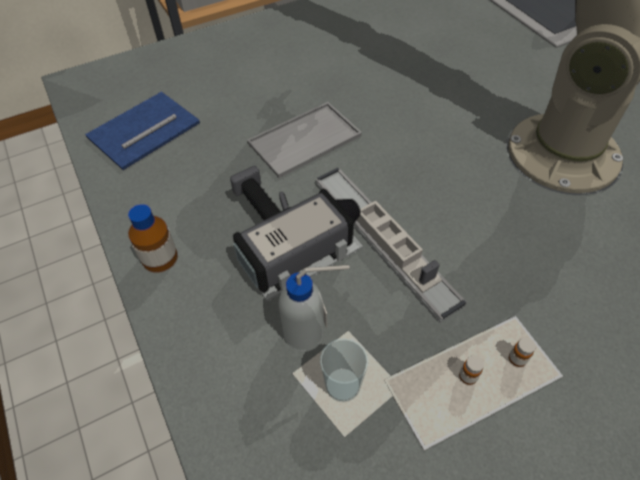

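Two vials stand on the left pad (top view ≈(161,305) and (169,266)). The tray is on the right, and the shuttle wells are at about (277..320,283) with the tab at (247,285). Next I'll enlarge crops.

```bash
python3 - <<'E'
import cv2
a=cv2.imread("pics/top0.png")
cv2.imwrite("pics/c1.png",cv2.resize(a[190:310,210:400],None,fx=4.2,fy=4.2,interpolation=cv2.INTER_CUBIC))
b=cv2.resize(a[205:340,130:210],None,fx=4.4,fy=4.4,interpolation=cv2.INTER_CUBIC)
c=cv2.resize(a[205:340,403:490],None,fx=4.4,fy=4.4,interpolation=cv2.INTER_CUBIC)
cv2.imwrite("pics/c2.png",cv2.hconcat([b,c]))
E
```

```text
(no output)
```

View pics/c1.png

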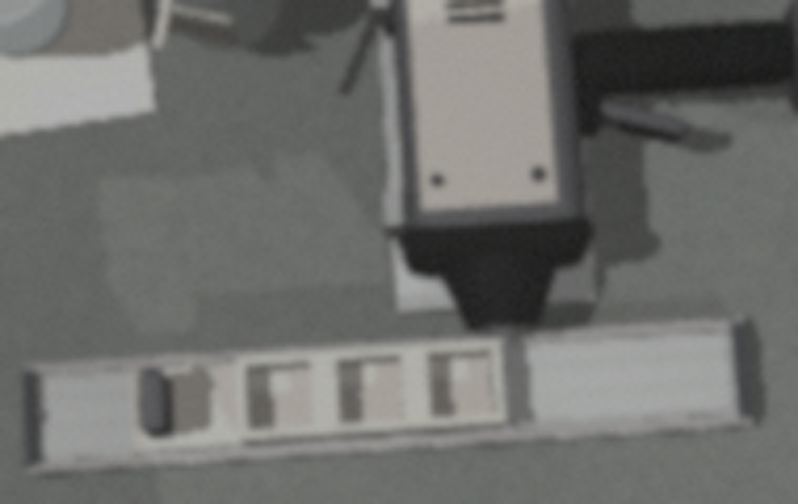

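View pics/c2.png

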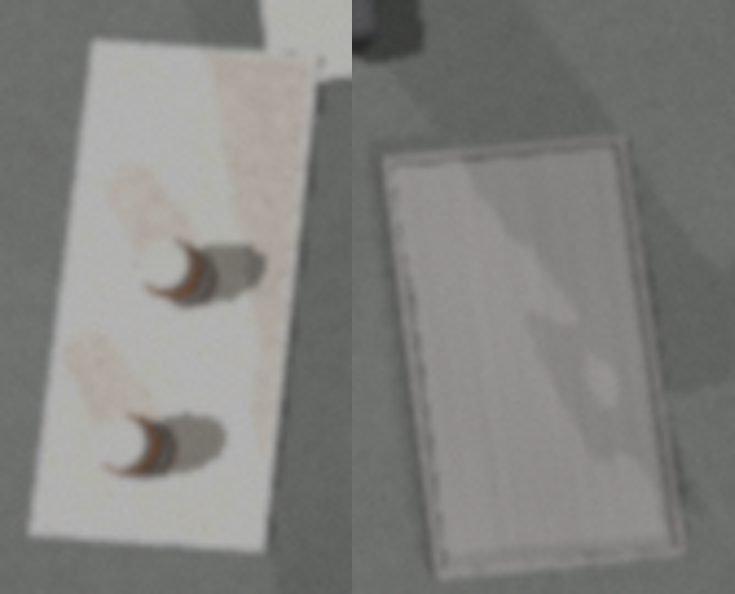

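Readings from the crops:
- **c1, track:** outline (25,368), (750,318), (758,422), (30,472).
- **c1, shuttle:** rim outline (240,355), (505,338), (508,424), (245,441). Tab top is about (152,402).
- **c2, left:** cap tops at about (124,443) and (167,268). Pad corners (92,40), (316,62), (265,550), (28,535).
- **c2, right:** tray corners (384,157), (627,137), (684,552), (440,577).

```bash
cat > h.py <<'E'
import numpy as np, cv2
from scipy.spatial.transform import Rotation as R
from scipy.optimize import least_squares
from cell import *
def cam(f): return np.array(f["camera_matrix"]),np.array(f["eye"]),R.from_rotvec(f["rotation"]).as_matrix() if np.shape(f["rotation"])==(3,) else np.array(f["rotation"])
def ray(f,uv,z):
    K,e,r=cam(f); d=r@np.linalg.solve(K,[uv[0],uv[1],1]); return e+d*(z-e[2])/d[2]
def proj(f,P):
    K,e,r=cam(f); c=(np.atleast_2d(P)-e)@r; c=c@K.T; return c[:,:2]/c[:,2:]
def rot(yaw): # tool down, closing axis = world y turned by yaw
    return (R.from_euler('z',yaw)*R.from_euler('x',np.pi)).as_rotvec()
E
python3 - <<'E'
from h import *
f=grab_frame("top")
c1=lambda p:(210+(p[0]+.5)/4.2-.5,190+(p[1]+.5)/4.2-.5)
c2=lambda p:(130+(p[0]+.5)/4.4-.5,205+(p[1]+.5)/4.4-.5)
c3=lambda p:(403+(p[0]-352+.5)/4.4-.5,205+(p[1]+.5)/4.4-.5)
T=[(25,368),(750,318),(758,422),(30,472)]; S=[(240,355),(505,338),(508,424),(245,441)]
Tm=[(30,258),(30,-132),(-30,-132),(-30,258)]
tw=np.array([ray(f,c1(p),12)[:2] for p in T]); sw=np.array([ray(f,c1(p),44)[:2] for p in S]); tab=ray(f,c1((152,402)),64)[:2]
print(tw,sw,tab)
def M(p,s): return np.array([p[0],p[1]])+np.array(p4(s))@np.array([[np.cos(p[2]),np.sin(p[2])],[-np.sin(p[2]),np.cos(p[2])]])
p4=lambda s:s
def res(p):
    y2=108-p[3]
    Sm=[(22,y2+70),(22,y2-70),(-22,y2-70),(-22,y2+70)]
    return np.r_[(M(p,Tm)-tw).ravel(),(M(p,Sm)-sw).ravel(),(M(p,[(0,221-p[3])])-tab).ravel()]
r=least_squares(res,[480,0,0.1,30]); print("station",r.x,r.fun.round(1))
pad=np.array([ray(f,c2(p),4)[:2] for p in [(92,40),(316,62),(265,550),(28,535)]]);print("pad",pad,pad.mean(0))
tr=np.array([ray(f,c3(p),12)[:2] for p in [(384,157),(627,137),(684,552),(440,577)]]);print("tray",tr,tr.mean(0))
for p in [(124,443),(167,268)]: print("vial",ray(f,c2(p),58))
w=grab_frame("wrist"); K,e,r=cam(w); s=observe(); rt=R.from_rotvec(s["tcp_rot"]).as_matrix()
print("wristcam in tool",rt.T@(e-s["eef_pos"]), rt.T@r, K[0,0])
E
```

```text
[[ 476.63986474  206.65443871]
 [ 512.46698181 -186.14283532]
 [ 455.70696253 -190.26032222]
 [ 420.73005513  201.00466371]] [[482.15947608  88.56362602]
 [494.23253719 -51.32665724]
 [448.63755328 -53.61154636]
 [436.83794374  84.29587624]] [454.21170999 131.58712715]
station [ 4.71888381e+02 -5.49454520e+01  8.98918423e-02  3.53572722e+01] [ 2.  -1.9  1.2  2.4 -1.8  1.2 -1.9 -1.7 -1.2  0.5 -0.7  1.   1.1 -0.7
  0.3  0.9  1.  -1.6]
pad [[622.81932347 366.63380362]
 [613.69226144 248.05232543]
 [358.4315973  259.1665859 ]
 [363.64451299 379.70174787]] [489.6469238 313.3886157]
tray [[ 572.06693452 -236.72184176]
 [ 585.75101538 -365.58366143]
 [ 369.71911233 -388.48868872]
 [ 354.69963564 -262.92411262]] [ 470.55917447 -313.42957613]
vial [407.61622312 320.14463533  58.        ]
vial [494.74059425 305.12555309  58.        ]
wristcam in tool [85.62623393  0.24242328 30.31334435] [[ 3.77394418e-04 -9.44245134e-01 -3.29243048e-01]
 [ 9.99999878e-01  2.51421542e-04  4.25189855e-04]
 [-3.18704656e-04 -3.29243169e-01  9.44245113e-01]] 364.1974474124518
```

```bash
cat >> h.py <<'E'
SX,SY,SA=471.9,-54.9,0.0899
def st(x,y): c,s=np.cos(SA),np.sin(SA); return np.array([SX+c*x-s*y,SY+s*x+c*y])
YAW=SA-np.pi/2
def go(xy,z,yaw=YAW,lin=False,v=150,fl=None):
    p=[xy[0],xy[1],z+155]
    return ctrl.move_linear(p,rot(yaw),v=v,force_limit=fl) if lin else ctrl.move_to(p,rot(yaw))
def snap(n,name,crop=None,k=1):
    f=grab_frame(n); im=f["image"][:,:,::-1]
    if crop: im=im[crop[1]:crop[3],crop[0]:crop[2]]
    cv2.imwrite("pics/"+name,cv2.resize(im,None,fx=k,fy=k,interpolation=cv2.INTER_CUBIC)); return f
def stat():
    s=observe(); print("t %.1f"%s["t"],s["eef_pos"].round(1),"w %.3f"%s["gripper_width"],"gf",np.round(s["grasp_force"],1),"F",np.round(s["contact_force"],1)); return s
E
python3 - <<'E'
from h import *
for y in (YAW,YAW+np.pi):
    for xy in (st(0,186),(407,320),(495,305),st(160,-89),(470,-313)):
        q=kinematics.inverse_kinematics([xy[0],xy[1],205],rot(y)); print(None if q is None else np.round(q,2))
try: go((440,240),230,YAW)
except ctrl.IKError as e: print("alt",e); go((440,240),230,YAW+np.pi)
f=snap("wrist","w1.png"); stat(); print(f["eye"],f["rotation"])
np.save("w1.npy",f,allow_pickle=True)
E
```

```text
[ 0.67  0.65 -1.28  1.97  0.71  1.08  2.31]
[ 0.23  0.77 -1.29  1.86  0.81  1.17  1.88]
[ 0.25  0.91 -1.29  1.69  0.91  1.28  2.  ]
[ 0.21  0.6  -0.08  1.51  0.05  1.03 -2.94]
[ 0.48  0.44  0.06  1.77 -0.03  0.93 -2.5 ]
[ 0.44  0.43 -0.92  1.98  0.42  0.94 -0.6 ]
[ 0.11  0.6  -1.07  1.86  0.61  1.05 -1.12]
[ 0.04  0.64 -0.88  1.69  0.55  1.07 -0.92]
[ 0.52  0.66 -0.54  1.5   0.37  1.08 -0.01]
[ 0.83  0.47 -0.38  1.76  0.21  0.96  0.46]
t 3.3 [440.5 239.4 384.9] w 1.004 gf 0.0 F [ 0.9  0.4 -0.6]
[448.68960053 154.62671683 354.71737974] [ 0.1361227  -3.08008556 -0.5199343 ]
```

View pics/w1.png

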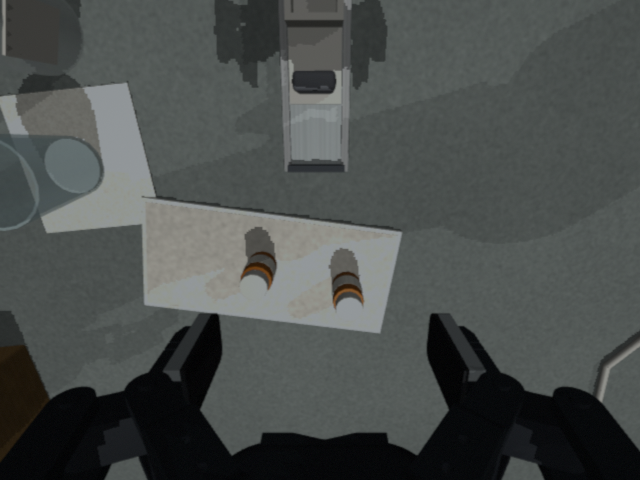

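The wrist view shows the tab at about (314,81) and the track end at (317,170). The cap tops are at about (349,308) for the near vial and (254,286) for the far one. I'll compute positions and then grip the tab.

```bash
sed -i 's/^YAW=.*/YAW=SA+np.pi\/2/' h.py; python3 - <<'E'
from h import *
f=np.load("w1.npy",allow_pickle=True).item()
for uv,z in [((349,308),58),((254,286),58),((314,79),64),((285,170),12),((348,170),12)]: print(uv,ray(f,uv,z).round(1))
for v in [(407.6,320.1),(494.7,305.1)]: print(proj(f,[[*v,58],[*v,4],[v[0],v[1]-15,4]]).round(0).tolist())
print(proj(f,[[*st(0,186),64]]))
go(st(0,186),130); go(st(0,186),46,lin=True,v=100); 
s=stat(); ctrl.grab(30); stat()
snap("wrist","w2.png")
E
```

```text
(349, 308) [410.7 321.2  58. ]
(254, 286) [498.6 306.4  58. ]
(314, 79) [458.  131.4  64. ]
(285, 170) [480.5 207.3  12. ]
(348, 170) [421.9 202.1  12. ]
[[352.0, 307.0], [349.0, 282.0], [350.0, 269.0]]
[[258.0, 285.0], [267.0, 262.0], [268.0, 249.0]]
[[317.97390435  77.86680127]]
t 6.4 [455.5 130.3 201.5] w 0.996 gf 0.0 F [ 0.4  0.3 -0. ]
t 7.0 [456.9 130.7 202. ] w 0.368 gf 38.3 F [ 9.9  0.3 -3.7]
```

View pics/w2.png

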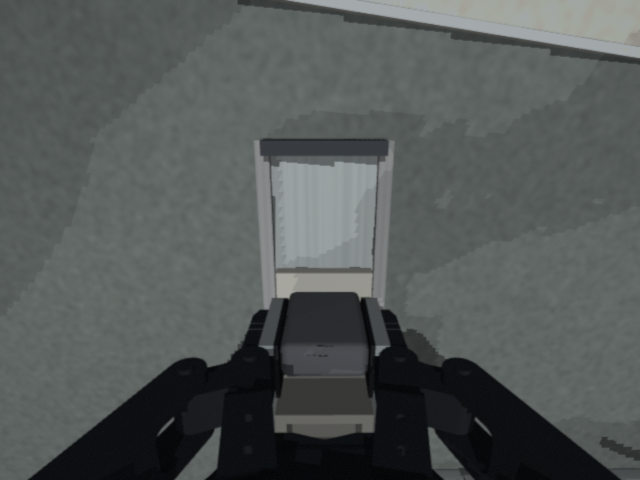

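```bash
sed -i 's/^SX,SY,SA=471.9/SX,SY,SA=473.9/' h.py; python3 - <<'E'
from h import *
s=observe(); 
print(go(st(0,186),46,lin=True,v=40)); stat()
print(go(st(0,235),46,lin=True,v=35,fl=10)); s=stat()
d=s["eef_pos"][:2]-[SX,SY]; print("station coords",[d@[np.cos(SA),np.sin(SA)],d@[-np.sin(SA),np.cos(SA)]], "rot",s["tcp_rot"],rot(YAW))
snap("top","t1.png",(200,180,400,310),4)
E
```

```text
False
t 7.3 [457.7 130.6 201.9] w 0.366 gf 39.9 F [-2.9  0.9 11. ]
True
t 8.3 [454.4 167.4 201.9] w 0.369 gf 39.5 F [-2.  -1.5  6.4]
station coords [np.float64(0.5778641225881032), np.float64(223.1422568738575)] rot [ 2.11886596e+00  2.31724925e+00 -1.18523794e-04] [2.11937746e+00 2.31901780e+00 1.41998887e-16]
```

View pics/t1.png

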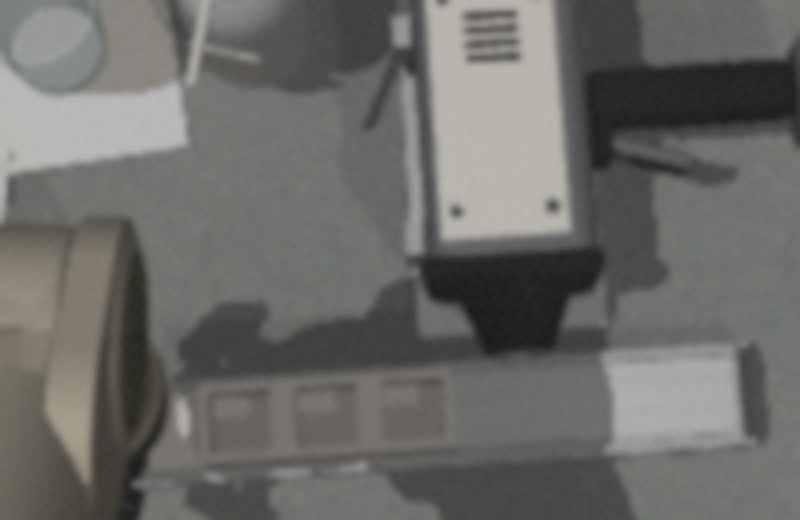

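```bash
python3 - <<'E'
from h import *
p=observe()["eef_pos"][:2]
u=np.array([-np.sin(SA),np.cos(SA)])
print(go(p+6*u,46,lin=True,v=30,fl=15)); stat()
ctrl.open_gripper(); stat(); 
f=grab_frame("top"); ex=np.array([np.cos(SA),np.sin(SA)])
def sc(P): d=P[:2]-[SX,SY]; return np.round([d@ex,d@u],1)
g=lambda p:(200+(p[0]+.5)/4-.5,180+(p[1]+.5)/4-.5)
for p,z in [((449,368),44),((453,450),44),((202,384),44),((205,464),44),((747,345),12),((755,443),12),((520,350),55),((233,420),44),((324,415),44),((416,409),44),((456,211),92),((552,206),92)]: print(p,sc(ray(f,g(p),z)))
go(p,130,lin=True,v=200)
E
```

```text
True
t 8.6 [454.5 167.9 201.9] w 0.367 gf 39.5 F [-3.  -1.4  7.9]
t 9.1 [454.2 167.9 201.2] w 0.997 gf 0.0 F [-0.3  0.4 -0.7]
(449, 368) [19.9 41.9]
(453, 450) [-25.8  42.8]
(202, 384) [ 20.3 179. ]
(205, 464) [-24.  179.5]
(747, 345) [  25.7 -129.9]
(755, 443) [ -30.6 -129.2]
(520, 350) [25.8  2.3]
(233, 420) [ -0.8 162.9]
(324, 415) [ -1.5 112.7]
(416, 409) [-1.7 61.7]
(456, 211) [98.8 33.1]
(552, 206) [ 98.1 -19.1]
```

```bash
sed -i 's/^SX,SY,SA=.*/SX,SY,SA=473.7,-52.7,0.0899/' h.py; cat >> h.py <<'E'
H=45
def pick(xy,zb,pre=True):
    """pinch along y first, then along station x; returns grasp centre"""
    z=zb+H
    if pre:
        go(xy,z+70,SA); go(xy,z,SA,lin=True,v=120); ctrl.grab(20); s=stat()
        if s["gripper_width"]<.25: raise SystemExit("missed pre")
        ctrl.open_gripper(); xy=np.array([xy[0],s["eef_pos"][1]])
        go(xy,z,YAW,lin=True,v=80)
    else: go(xy,z+70); go(xy,z,lin=True,v=120)
    ctrl.grab(30); s=stat()
    if s["gripper_width"]<.25: raise SystemExit("missed")
    go(s["eef_pos"][:2],z+70,lin=True,v=200)
def place(xy,zb,over=70):
    go(xy,zb+H+over); go(xy,zb+H+30,lin=True,v=150)
    print("stopped",go(xy,zb+H+1,lin=True,v=50,fl=8)); s=stat(); return s
E
python3 - <<'E'
from h import *
pick((410.3,321),4)
stat()
go(st(0,156),135); snap("wrist","w3.png"); stat()
E
```

```text
t 12.8 [410.4 321.1 204.3] w 0.338 gf 20.7 F [-0.7 -0.1  3.1]
t 15.6 [410.4 321.2 204.2] w 0.334 gf 29.5 F [-0.3 -0.3  2.5]
t 16.1 [410.3 321.3 274.3] w 0.334 gf 29.7 F [-1.2  0.1 -0.6]
t 17.1 [459.5 104.8 289.6] w 0.334 gf 29.7 F [-0.   1.9 -0.7]
```

View pics/w3.png

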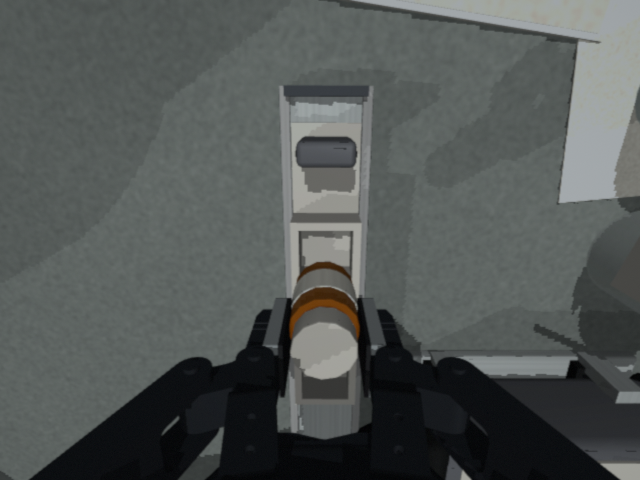

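Vial 1 is held cleanly over well 3, and the alignment with the track looks right. I'll use well 2 for it and well 3 for the second vial, since both are clear of the housing.

```bash
python3 - <<'E'
from h import *
s=place(st(0,108),20)
if s["eef_pos"][2]-155<20+H+6:
    ctrl.open_gripper(); go(st(0,108),140,lin=True,v=200); stat()
    go((465,250),190); f=snap("wrist","w4.png"); np.save("w4.npy",f,allow_pickle=True)
    print(proj(f,[[498.5,306.5,58],[*st(0,108),74]]))
else: print("HIGH")
E
```

```text
stopped True
t 18.4 [463.6  54.9 220.1] w 0.339 gf 30.2 F [-0.6  0.5  6.4]
t 19.6 [464.   55.1 295.2] w 1.001 gf 0.0 F [-0.1  0.4 -1. ]
[[379.24265223 159.63630193]
 [302.57452808 449.7205124 ]]
```

View pics/w4.png

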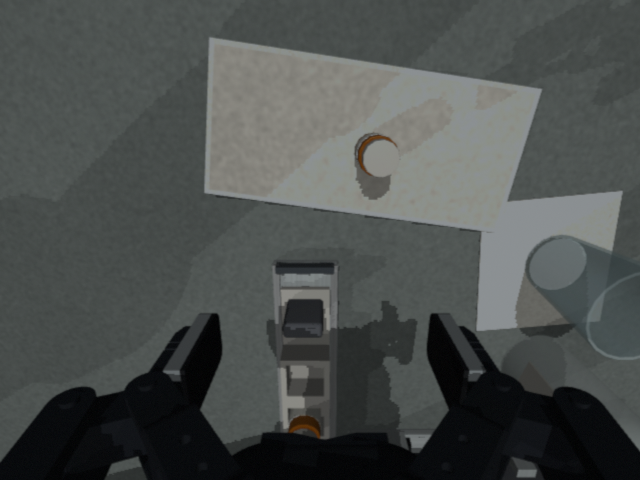

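Vial 1 sits in well 2, and the vial 2 cap at (381,157) matches my estimate. Next I'll pick vial 2, place it in well 3, grip the tab and slide to 0.108.

```bash
cat >> h.py <<'E'
def tab_grip(tr):
    go(st(0,221-tr),125); go(st(0,221-tr),46,lin=True,v=120); ctrl.grab(40); return stat()
def tab_release(tr):
    ctrl.open_gripper(); go(st(0,221-tr),125,lin=True,v=200)
E
python3 - <<'E'
from h import *
f=np.load("w4.npy",allow_pickle=True).item()
p=ray(f,(381,158),58); print(p)
pick(p[:2],4)
s=place(st(0,156),20)
if s["eef_pos"][2]-155>20+H+6: raise SystemExit("HIGH")
ctrl.open_gripper(); go(st(0,156),140,lin=True,v=200)
tab_grip(0)
print("out stop",go(st(0,226),46,lin=True,v=30,fl=8)); s=stat(); u=np.array([-np.sin(SA),np.cos(SA)])
d=(s["eef_pos"][:2]-[SX,SY])@u; print("y at stop",d)
snap("wrist","w5.png")
E
```

```text
[499.55193655 307.70871855  58.        ]
t 22.9 [499.6 307.7 204.3] w 0.342 gf 19.8 F [-1.5 -0.   3.7]
t 25.8 [499.6 307.7 204.1] w 0.332 gf 29.5 F [-1.1 -0.4  2.4]
stopped False
t 28.3 [459.8 102.5 221. ] w 0.337 gf 29.7 F [ 0.3  0.3 -1.1]
t 31.1 [454.3 167.6 201.5] w 0.370 gf 42.3 F [0.9 1.1 3.7]
out stop True
t 31.3 [454.3 168.3 201.5] w 0.368 gf 42.5 F [-0.6 -1.   5.6]
y at stop 221.8976987227762
```

View pics/w5.png

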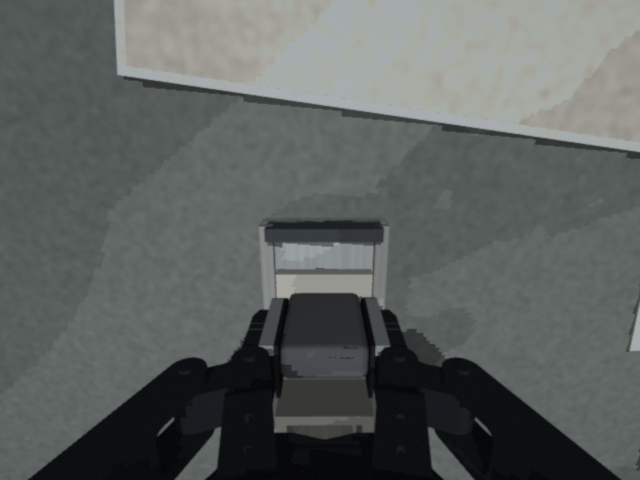

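```bash
cat >> h.py <<'E'
TY=221.5
def slide(tr,v=60):
    go(st(0,TY-tr),46,lin=True,v=v); s=stat(); d=s["eef_pos"][:2]-[SX,SY]; print("travel",TY-d@[-np.sin(SA),np.cos(SA)])
def squeeze(x=161):
    go(st(x,-89),150); go(st(x,-89),52,lin=True,v=100); stat()
    ctrl.grab(40); stat(); ctrl.sleep(.3); snap("wrist","sq%d.png"%observe()["t"]); ctrl.sleep(1.2); stat()
    ctrl.open_gripper(); ctrl.sleep(.2); go(st(x,-89),150,lin=True,v=200)
E
python3 - <<'E'
from h import *
slide(108); tab_release(108)
squeeze(); snap("top","t2.png",(200,180,420,330),3.6); snap("wrist","w6.png")
E
ls pics
```

```text
t 33.3 [463.9  60.5 201.5] w 0.371 gf 42.6 F [-0.1 -0.1  6.9]
travel 107.83823443464598
t 36.6 [ 642.3 -127.1  207.8] w 1.000 gf 0.0 F [ 0.8 -0.2  0.9]
t 37.0 [ 641.8 -127.5  207.6] w 0.503 gf 46.4 F [-3.4 -1.9  5.4]
t 38.6 [ 641.8 -127.5  207.5] w 0.501 gf 46.4 F [-4.3 -0.7  5.8]
c1.png
c2.png
scene0.png
sq37.png
t1.png
t2.png
top0.png
w1.png
w2.png
w3.png
w4.png
w5.png
w6.png
```

```bash
python3 - <<'E'
import cv2
a=cv2.imread("pics/sq37.png");b=cv2.imread("pics/t2.png");print(a.shape,b.shape)
a=cv2.resize(a,(400,300));b=cv2.resize(b,None,fx=.5,fy=.5)
b=b[:270]; c=cv2.imread("pics/w6.png"); c=cv2.resize(c,(400,300))
b=cv2.resize(cv2.imread("pics/t2.png")[:,:],(800,545))[250:545]
cv2.imwrite("pics/m1.png",cv2.vconcat([cv2.hconcat([a,c]),b]))
E
```

```text
(480, 640, 3) (540, 792, 3)
```

View pics/m1.png

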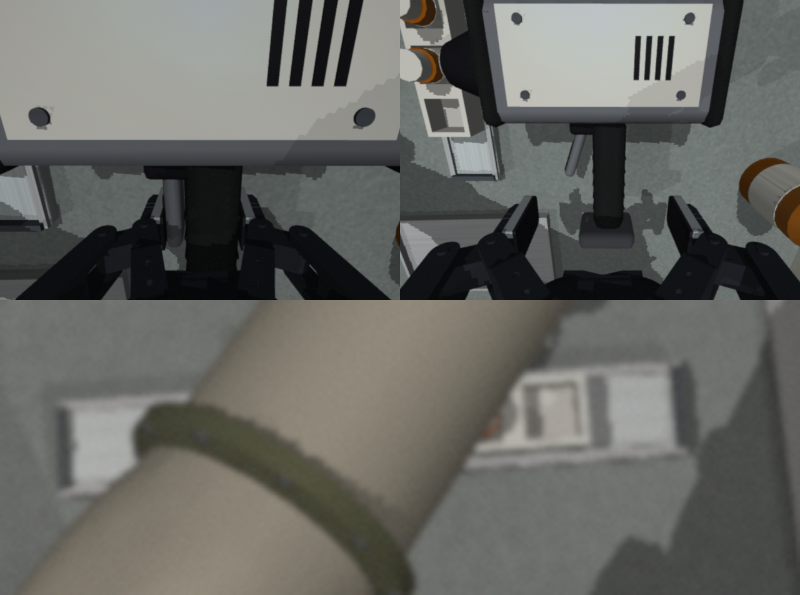

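Top left, the trigger is fully squeezed against the grip (width ≈43–45 mm). Top right, it has sprung back, and the vial in well 2 stands on the nose axis. Next is vial 2 at 0.156.

```bash
python3 - <<'E'
from h import *
go(st(0,113),160); tab_grip(108); slide(156,40); tab_release(156)
go(st(60,40),160)
squeeze(); snap("wrist","w7.png")
go(st(0,65),160); tab_grip(156); slide(10,80)
print("stop",go(st(0,226),46,lin=True,v=30,fl=10)); stat()
tab_release(0)
go(st(0,200),180); f=snap("wrist","w8.png"); np.save("w8.npy",f,allow_pickle=True); stat()
print(proj(f,[[*st(0,108),74],[*st(0,156),74]]))
a=cv2.imread("pics/w7.png");b=cv2.imread("pics/w8.png");sq=sorted(__import__("glob").glob("pics/sq*.png"))[-1]
cv2.imwrite("pics/m2.png",cv2.vconcat([cv2.hconcat([cv2.resize(cv2.imread(sq),(400,300)),cv2.resize(a,(400,300))]),cv2.hconcat([cv2.resize(b,(400,300)),cv2.resize(b[240:],(400,300))])]))
E
```

```text
t 42.7 [464.   60.  201.4] w 0.366 gf 41.8 F [1.3 0.5 4.7]
t 44.0 [468.2  12.5 201.4] w 0.369 gf 42.0 F [0.5 0.7 5.6]
travel 156.07541889644784
t 47.4 [ 642.3 -127.1  207.8] w 1.000 gf 0.0 F [-1.3  0.8  1.1]
t 47.8 [ 641.8 -127.5  207.6] w 0.504 gf 46.4 F [-3.8 -1.1  6.3]
t 49.4 [ 641.8 -127.5  207.6] w 0.501 gf 46.4 F [-4.2 -0.1  6.3]
t 53.3 [468.2  12.2 201.4] w 0.370 gf 41.6 F [1.5 0.3 4.7]
t 55.2 [455.2 158.1 201.4] w 0.369 gf 41.6 F [ 2.7 -1.   6.3]
travel 9.83923854054305
stop True
t 55.6 [454.4 167.1 201.4] w 0.373 gf 41.7 F [ 0.6 -1.4  4.6]
t 57.2 [455.3 146.8 334.2] w 1.007 gf 0.0 F [-0.5  0.2 -0.5]
[[323.02166661 360.06624318]
 [322.94869594 303.91315924]]
```

View pics/m2.png

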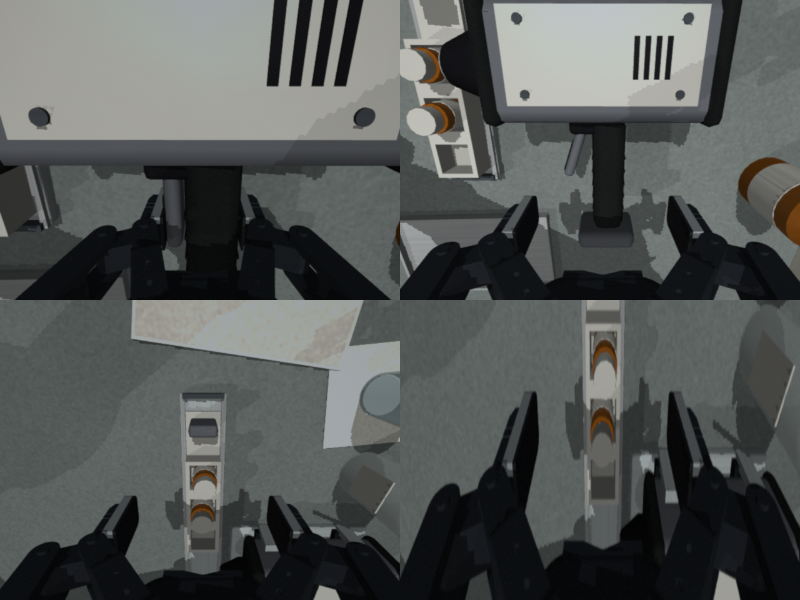

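Vial 2 was measured: well 3 stood before the nose and the trigger was fully squeezed. The shuttle is back out, and I'll seat it firmly against the stop before unloading both vials to the tray.

```bash
python3 - <<'E'
from h import *
tab_grip(0); print("stop",go(st(0,227),46,lin=True,v=30,fl=25)); stat(); tab_release(0)
for wy,off in ((156,(-45)),(108,45)):
    pick(st(0,wy),20,pre=False)
    s=place(np.array([470.5,-314.])+np.array([np.cos(.11),np.sin(.11)])*off,4,over=110)
    if s["eef_pos"][2]-155>4+H+6: raise SystemExit("HIGH")
    xy=s["eef_pos"][:2]; ctrl.open_gripper(); go(xy,150,lin=True,v=200)
go((430,-150),230); snap("scene","s2.png"); snap("top","t3.png",(130,150,500,340),2.1); stat()
E
```

```text
t 58.9 [454.3 167.6 201.5] w 0.366 gf 42.3 F [2.4 0.9 2.9]
stop True
t 59.1 [454.3 168.6 201.4] w 0.369 gf 42.6 F [ 0.1 -1.9  5.9]
t 61.9 [459.9 102.7 220.4] w 0.339 gf 29.3 F [-1.2 -0.3  6. ]
stopped True
t 65.2 [ 425.6 -318.6  204.4] w 0.334 gf 30.9 F [-1.7  1.1  6.5]
t 69.1 [464.2  55.  220.3] w 0.338 gf 29.3 F [-1.2  1.1  5.7]
stopped True
t 72.3 [ 514.9 -308.9  204.4] w 0.336 gf 31.2 F [-1.9  0.9  6.3]
t 74.8 [ 430.2 -150.4  385.2] w 0.997 gf 0.0 F [-0.5  0.1 -1.4]
```

```bash
python3 - <<'E'
import cv2
a=cv2.imread("pics/t3.png");b=cv2.imread("pics/s2.png")
b=cv2.resize(b[80:400,40:600],(a.shape[1],int(320*a.shape[1]/560)))
m=cv2.vconcat([a,b]); m=cv2.resize(m,None,fx=600/m.shape[0],fy=600/m.shape[0]); cv2.imwrite("pics/m3.png",m)
E
```

```text
(no output)
```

View pics/m3.png

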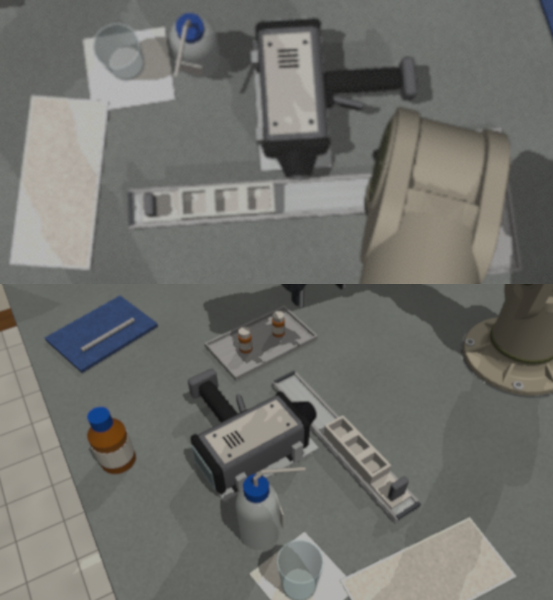

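Both vials stand upright in the tray, the shuttle is at its loading end, and the bystanders are undisturbed.

```bash
python3 - <<'E'
from cell import *
print(ticket.close_job())
E
```

```text
the job is handed in; nothing more can be done
None
```

The job is handed in at about 75 s of robot time: the two vials found on the pad were measured in pad order, nearest first, and now stand upright in the steel tray, the shuttle is back against its loading stop, and the glassware and bottles were left where they were.

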